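# Move the wet board to the other fold-away hook

### The job

The wet cutting board is dripping over the open onion pan. Swing the empty folded hook out until its arm drops and locks, hang the board on it without touching the pan, then fold the emptied hook back along the rail until it drops and locks too, so the pan can be lifted straight out. The arms lift and turn; feel for the locks and never force an arm sideways against its lock or stop.

Things in the scene. Friction and masses are not known exactly. Their poses are not given: they have to be found in the camera images.
- spare_arm: the swinging arm of the empty, at first folded, hook. Origin on its upright hinge axis, in the middle of the bar's height; its y axis points along the bar to the nose, z up. The bar is round, 10 mm thick, and 80 mm long from the hinge axis to the nose. A round hub (21 mm across) sits at the hinge.
- spare_nose (a point): a point on the nose of the empty, at first folded, hook: the nose is an upright round steel post, 12 mm thick, at the end of the bar, from 6 mm below to 24 mm above the bar's axis (19 mm of it stand clear above the bar); this point lies on the post's axis, 15 mm above the bar's axis (9 mm below the post's top).
- spare_pivot (a point): point on the hinge axis of the empty, at first folded, hook, fixed to its bracket, at the height of the bar's axis when the arm is seated down (so the nose point is 15 mm higher than this point when locked, 21 mm when the key rides on the land). Its x axis points square to the rail, away from the robot; y along the rail, to the left.
- spare_turn (a joint): turn of the empty, at first folded, hook's arm about its upright hinge (rad): 0 = folded, bar along the rail pointing left; grows anticlockwise seen from above; about 1.57 = swung out square from the rail, towards the robot. Locked, it has 0.05 rad of play either way.
- loaded_arm: the swinging arm of the other, at first swung out and carrying the board, hook. Origin on its upright hinge axis, in the middle of the bar's height; its y axis points along the bar to the nose, z up. The bar is round, 10 mm thick, and 80 mm long from the hinge axis to the nose. A round hub (21 mm across) sits at the hinge.
- loaded_nose (a point): a point on the nose of the other, at first swung out and carrying the board, hook: the nose is an upright round steel post, 12 mm thick, at the end of the bar, from 6 mm below to 24 mm above the bar's axis (19 mm of it stand clear above the bar); this point lies on the post's axis, 15 mm above the bar's axis (9 mm below the post's top).
- loaded_pivot (a point): point on the hinge axis of the other, at first swung out and carrying the board, hook, fixed to its bracket, at the height of the bar's axis when the arm is seated down (so the nose point is 15 mm higher than this point when locked, 21 mm when the key rides on the land). Its x axis points square to the rail, away from the robot; y along the rail, to the left.
- loaded_turn (a joint): turn of the other, at first swung out and carrying the board, hook's arm about its upright hinge (rad): 0 = folded, bar along the rail pointing left; grows anticlockwise seen from above; about 1.57 = swung out square from the rail, towards the robot. Locked, it has 0.05 rad of play either way.
- spare_collar: the empty hook's index collar under the hub, 44 mm across. Lock, alike on both hooks: a spring presses the arm down and a key under the hub sits in a notch 6 mm deep. To turn the arm, lift it 6 mm or more (upper stop at 9 mm; 6 N at first, 9 N at the top) and turn it over 0.3 rad; let down there, the key rides on a flat land and the arm turns with under 1.5 N at the nose.
- spare_bracket: the empty hook's bracket on the rail (same frame as its pivot point). The far notch sits on a ring clamped by hand, 1.27 to 1.87 rad from the first notch, which cannot be seen: turn until felt. There the spring drops the arm 6 mm and the notch's far wall stops the turn, if nothing holds the arm up; held up, it passes over onto more land. Turn ends at 2.0 and -0.4 rad.
- loaded_collar: the other hook's index collar, same lock. This arm starts in its swung-out notch at 1.57 rad; its folded notch lies anywhere from -0.25 to 0.25 rad and is felt for in the same way. On both hooks 1 N sideways at the nose loads the key with 4 N; it bends above 60 N (15 N at the nose).
- board: small white plastic cutting board, upright, 140 mm wide (its y), 190 mm high (its z), 12 mm thick (its x), about 0.3 kg. Origin at the centre of its round 40 mm hanging hole, mid-width, 70 mm below the top edge.
- board_hole (a point): centre of the board's hanging hole, mid-thickness. Hanging, the top of the hole rests on the bar and this point is 15 mm below the bar's axis; to pass over the nose it must be 6 to 14 mm above the bar's axis.
- board_top (a point): middle of the board's top edge, mid-thickness (grip it here across the thickness, fingers at most 28 mm down: the nose's top is 31 mm below the edge while the board hangs)
- rail: free-standing stainless rail along y (its own frame), 580 mm long, on two posts; its strip is 36 mm high with its top 14 mm below the hooks' bars and 28 mm behind their hinge axes. Fixed. Origin on the worktop under the strip's middle; the bars lie 235 mm above the worktop.
- onion_pan: open steel pan of sliced onion, 322 x 174 x 64 mm, on the worktop under the board's first hook; origin at the centre of its underside; its rim is about 36 mm below the hanging board. Leave alone.
- shaker: salt shaker, 44 mm wide, 90 mm high, behind the rail; origin at the centre of its underside. Leave alone.
- cup_sauce: steel portion cup of sauce, 61 mm wide, 37 mm high, behind the rail; origin at the centre of its underside. Leave alone.

How it is judged:
By the outcome, as a careful person would: the job done as asked, in the order asked, and still so for the second after the job is handed in, with the robot touching nothing.
It also fails if it takes over 72 s, if anything falls off the work surface, if the arm or the gripper's body presses on something with over 40 N, if the wrist force passes 120 N, or if a joint passes its speed limit or range.

### The arm

A 7-joint arm with a two-finger parallel gripper is mounted at the origin on a cart in front of the work surface, level with it; the furniture and walls round the work are solid. World frame = base frame: x ahead of the robot, y to its left, z up, the work surface at z = 0. Lengths are in mm, angles in rad, forces in N, time in s.
With the tool pointing down it reaches from about 400 to 925 mm from the base axis. Payload 5.6 kg.
Tool frame: the origin (TCP) lies midway between the tips of the shut fingers; the grasp point (between the pads) lies 19 mm behind it; z points along the fingers, y is the line along which they close (so a half turn about z gives the same grasp; the last joint's range is limited). The gripper opens to 85 mm and grips with 20 to 120 N. Pads are 22 mm wide; open, the fingers measure 114 mm over their backs; the gripper's body (76 mm by 85 mm) begins 54 mm behind the grasp point. The pads swing forward as they close: fully open they stand 13 mm farther back than shut.
Start: joints at [1.295, 0.468, -0.012, 1.603, 0.006, 1.071, -0.056], TCP at [149.914, -632.482, 231.29] pointing down, gripper open.
Joint ranges: [-2.53, 2.53], [-0.31, 2.02], [-1.57, 1.55], [0.28, 2.44], [-1.29, 4.43], [0.15, 1.84], [-2.92, 2.92]. Speed limits (rad/s): [2.57, 2.57, 3.14, 3.14, 3.14, 3.14, 3.14].

### API

Orientations are given as [roll, pitch, yaw] about the fixed x, y, z axes, in that order (R = Rz(yaw) Ry(pitch) Rx(roll)).
In Python, from station import env gives the robot as it stands.
- The arm moves only by the tool servo_tool, never from a script. Its argument "increments" is a list of rows, each a list of 7 numbers: the turn, a rotation vector about the tool's x, y, z in degrees, then the shift along the tool's x, y, z in mm, then the opening in per cent of the stroke, from 0 (shut) to 100 (fully open). In form: [[wx, wy, wz, tx, ty, tz, jaw], ...]. A call has exactly 5 rows; each row shifts and turns the commanded pose from where the row before left it, along the tool's axes as they then stand; what a row does not reach is not made up. A row lasts 1/10 s, in which the tool goes at most 50 mm and 8.59 degrees, less where a joint would pass 70% of its speed; a pose out of reach is approached as far as the arm can. A call with a gripper value outside its range is refused whole. The fingers move at their own pace and stop on an object; "grip_force" is the grip in N (left out, the last holds). Time passes only in rows, so rows that do not move let the fingers close, or fill a call up. It gives the time, the measured TCP pose, the force, the opening and the grip force at its end, in the units of the state.
- env.sense(): the state, without advancing time (a new reading comes with each control period).
- env.grab_frame(name): name is "scene" or "top" or "wrist"; returns a dict with "color" (480x640x3 uint8, blue, green, red), "z_map" (480x640 float32, mm along the optical axis (not along the pixel's ray), 0 where there is no reading), "fov_y" (degrees; the focal length in pixels is half the picture's height over the tangent of half this angle, whatever the lens; pixels are square), "cx", "cy" (the principal point, pixels), "R" (3x3) and "t" (3): a world point X has camera coordinates R X + t; the wrist camera has in their place "mount" (4x4, takes a point from camera to tool coordinates, whose origin is the TCP and whose axes are the flange's). Camera axes: x right, y down, z forward; pixel columns grow to the right and rows downward; lengths in mm; the calibration is good to about 2 mm. The wrist camera is an equidistant fisheye: a pixel r from the principal point sees the ray r / f radians off the axis. A picture is of the moment at which its call begins: read the wrist's pose just before it.
- env.sign_off(): hands the job in; it is judged then, once.
The state is a dict: "time_s": time; "joint_pos": joint angles; "joint_vel": joint speeds; "joint_torque": joint torques, N m; "tool_pos": TCP position; "eef_rot": TCP orientation; "ft_force": force on the tool from outside, world axes, zero at the start; "moment": the same for the moment, N m; "opening": finger opening in mm; "grasp_force": force on a finger pad.
Only numpy, scipy, OpenCV 4.12 (cv2) and the standard library are available. Lean on these libraries where they do the work, as an engineer would, in place of code of your own. Each camera call takes 0.05 s, during which the arm holds its last target. There are 200 camera calls.

## Working session

There is one attempt and no reset: what is moved stays moved. The work goes in short steps, Python scripts to look and compute and a tool call to move; the robot and the scene stay as the last step left them, time stands still between calls to the robot, and variables do not carry over. Pictures are saved under pics/ and viewed, at most 10 in all, crops included, and the job is handed in when it is done.

Besides the shell and the picture viewer there is one more tool, called after "Emit:" as a command line: name --pt "numbers of a row" for each row, then --argument value for the rest. servo_tool: Moves the arm, as the interface text tells. Its arguments: {"type":"object","properties":{"increments":{"type":"array"},"grip_force":{"type":"number"}},"required":["increments"]}

```bash
mkdir -p pics; cat > h.py <<'E'
import numpy as np, cv2
from station import env
from scipy.spatial.transform import Rotation as Rn
def f(fr): return 240/np.tan(np.radians(fr["fov_y"])/2)
def px(fr,u,v,z=None):
    z=fr["z_map"][int(v),int(u)] if z is None else z
    c=np.array([(u-fr["cx"])/f(fr)*z,(v-fr["cy"])/f(fr)*z,z]); return np.array(fr["R"]).T@(c-np.array(fr["t"]))
def cloud(fr):
    v,u=np.mgrid[0:480,0:640]; z=fr["z_map"]
    c=np.stack([(u-fr["cx"])/f(fr)*z,(v-fr["cy"])/f(fr)*z,z],-1); return (c-np.array(fr["t"]))@np.array(fr["R"])
E
python3 - <<'E'
from h import *
import pickle
s=env.sense(); print(s)
for n in("scene","top"):
    a=env.grab_frame(n); cv2.imwrite(f"pics/{n}0.png",a["color"]); pickle.dump(a,open(n+".pkl","wb"))
    print(n,a["fov_y"],a["cx"],a["cy"],-np.array(a["R"]).T@np.array(a["t"]),np.array(a["R"]))
E
```

```text
{'time_s': 0.0, 'joint_pos': array([ 1.29500485,  0.46839838, -0.01159918,  1.60365563,  0.00599915,
        1.07138624, -0.05631519]), 'joint_vel': array([-1.30370971e-03, -1.56146842e-03,  1.27523329e-03, -1.88558810e-03,
        2.12120953e-04,  6.01673398e-05,  1.23690931e-03]), 'joint_torque': array([ 4.29263837e-04, -5.32384372e+01,  2.16295867e-02, -2.51304388e+01,
        1.14605736e-02,  7.83014344e-03, -7.85552999e-06]), 'tool_pos': array([ 149.75020085, -631.92690465,  230.31131724]), 'eef_rot': array([-3.13978394e+00,  1.26781587e-04,  2.32708950e-01]), 'ft_force': array([-0.5062872 , -0.11594826, -0.17281311]), 'moment': array([ 0.00285604, -0.02488591,  0.03323509]), 'grasp_force': 0.0, 'opening': 85.46445319953173}
scene 55.71989150530574 325.51929078457806 238.20202389001776 [ 223.28670746 -459.36325602  787.49117382] [[ 0.75129031 -0.65993112 -0.00733423]
 [-0.46810416 -0.52500767 -0.71080619]
 [ 0.4652326   0.53745499 -0.70334968]]
top 49.243844904529304 322.67507952952667 242.33341518179662 [ 509.41160393   23.29294651 1092.17126363] [[-0.00574921 -0.999876   -0.01466058]
 [-0.99231752  0.00751639 -0.12348864]
 [ 0.12358352  0.01383799 -0.99223768]]
```

View pics/scene0.png

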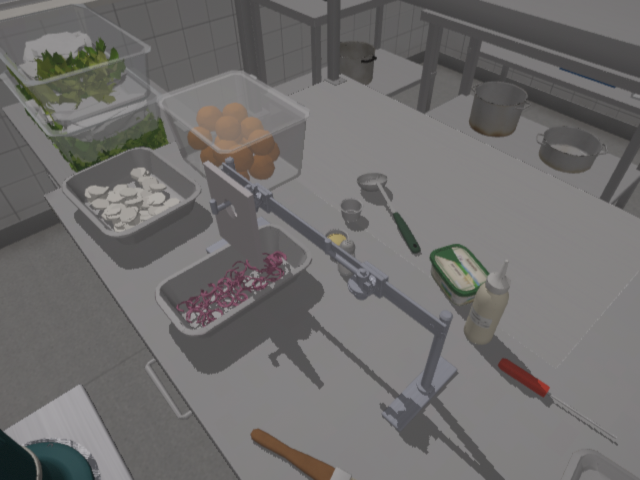

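View pics/top0.png

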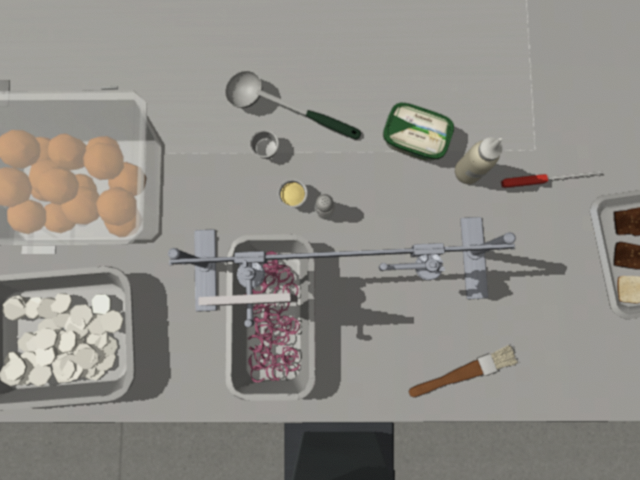

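The top view shows the board edge at about (200–290, 298), the loaded hub at (247,270) with its nose at (248,322), and the spare hub at (430,263) with its nose at (385,267). I'll enlarge these.

```bash
python3 - <<'E'
from h import *
import pickle
a=pickle.load(open("top.pkl","rb"))
c=a["color"]
A=cv2.resize(c[235:335,190:300],None,fx=5,fy=5,interpolation=cv2.INTER_CUBIC)
B=cv2.resize(c[235:335,370:420+30],None,fx=5,fy=5,interpolation=cv2.INTER_CUBIC)
im=np.hstack([A[:,:440] if 0 else A,B])[:600]
im=cv2.resize(im,(800,int(im.shape[0]*800/im.shape[1]))) if im.shape[1]>800 else im
cv2.imwrite("pics/crop0.png",im); print(im.shape)
P=cloud(a)
def reg(n,m):
    q=P[m]; print(n,m.sum(),q.min(0).round(),q.max(0).round(),np.median(q,0).round(1))
U=np.mgrid[0:480,0:640][1]
Z=P[...,2]
reg("strip",(Z>205)&(Z<235)&(U>320)&(U<400))
reg("board",(Z>290)&(Z<340)&(U>180)&(U<310))
m=(Z>290)&(Z<340)&(U>180)&(U<310); q=P[m]; print(np.polyfit(q[:,1],q[:,0],1))
for u,v in [(248,322),(247,268),(385,267),(430,263),(432,250)]: print(u,v,Z[v-4:v+5,u-4:u+5].max(),[round(x) for x in Z[v-4:v+5:2,u-4:u+5:2].ravel()])
# board front/back at height
E
```

```text
(421, 800, 3)
strip 355 [570. -94. 205.] [606.  38. 235.] [600.  -26.9 220.4]
board 331 [516.  86. 290.] [532. 225. 294.] [523.2 162.7 290.9]
[-3.98398582e-02  5.29570801e+02]
248 322 1092.171263632191 [20, 4, 243, 242, 238, 16, 257, 259, 255, 239, 21, 261, 257, 257, 251, 17, 260, 260, 258, 249, 18, 260, 258, 256, 7]
247 268 254.0041412931874 [237, 237, 225, 226, 222, 236, 238, 227, 227, 227, 216, 242, 246, 246, 243, 245, 243, 249, 245, 245, 245, 248, 250, 251, 243]
385 267 261.64380274621436 [3, 260, 1, -3, 4, 258, 261, 259, 237, 238, 258, 257, 259, 239, 241, 256, 258, 257, 235, 241, 0, -1, 0, 1, 2]
430 263 252.6782181764495 [226, 222, 242, 246, 243, 240, 244, 244, 246, 242, 245, 241, 246, 251, 253, 248, 242, 252, 250, 249, 246, 242, 242, 250, 242]
432 250 232.08713394781321 [228, 226, 227, 225, 226, 226, 224, 222, 227, 226, 232, 229, 231, 229, 229, 231, 229, 229, 229, 228, 227, 226, 226, 226, 220]
```

View pics/crop0.png

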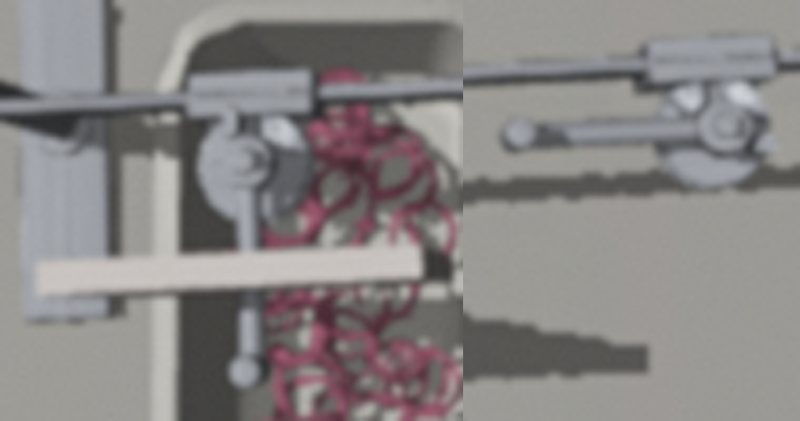

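```bash
cat >> h.py <<'E'
def ray(fr,u,v,h):
    C=-np.array(fr["R"]).T@np.array(fr["t"]); d=np.array(fr["R"]).T@np.array([(u-fr["cx"])/f(fr),(v-fr["cy"])/f(fr),1]); return C+d*(h-C[2])/d[2]
E
python3 - <<'E'
from h import *
import pickle
a=pickle.load(open("top.pkl","rb"))
for n,x,y,h in [("Lhub",248.7,273,251),("Lnose",248.4,322.9,259),("Shub",432.7,265.4,251),("Snose",383.1,266.4,259),("bTL",190+36/4.21,235+262/4.21,290),("bTR",190+421/4.21,235+246/4.21,290),("bBL",190+40/4.21,235+296/4.21,290),("bBR",190+423/4.21,235+278/4.21,290),("railL",190,235+104/4.21,221),("railR",470,235+(12+14)/4.21,221)]: print(n,ray(a,x,y,h).round(1))
for p in("top","scene"):
    a=pickle.load(open(p+".pkl","rb"));P=cloud(a);Z=P[...,2]
    q=P[(Z>200)&(Z<221)&(P[...,1]>-90)&(P[...,1]<80)&(P[...,0]>560)&(P[...,0]<620)]; print(p,len(q),np.polyfit(q[:,1],q[:,0],1),q.mean(0),q[:,2].max())
    q=P[(Z>284)&(Z<296)&(P[...,1]>70)&(P[...,1]<240)&(P[...,0]>480)&(P[...,0]<560)];print(len(q),q.mean(0),q.min(0),q.max(0),np.polyfit(q[:,1],q[:,0],1))
E
```

```text
Lhub [565.3 154.5 251. ]
Lnose [486.1 152.8 259. ]
Shub [ 575.5 -141.4  251. ]
Snose [573.9 -61.  259. ]
bTL [526.2 224.8 290. ]
bTR [531.1  84.8 290. ]
bBL [513.9 223.  290. ]
bBR [519.6  84.1 290. ]
railL [590.3 258.  221. ]
railR [ 618.  -210.6  221. ]
top 296 [-4.06434229e-02  5.98817562e+02] [599.11699128  -7.36722727 216.20924557] 220.9910626534835
730 [523.38271406 155.92523837 289.83600908] [515.73269642  86.26028885 285.8716636 ] [531.83066863 225.99444062 294.48097229] [-3.90786341e-02  5.29476059e+02]
scene 543 [-4.37513688e-02  5.95819899e+02] [595.87766477  -1.32032607 213.31636271] 220.99405135833183
427 [520.08869928 150.29530387 288.72014577] [512.12309473  84.19167981 284.02204983] [530.30442234 227.26683367 292.62344044] [-4.08196697e-02  5.26223704e+02]
```

Emit:
servo_tool --pt "0 0 -7.8 0 0 -24 50" --pt "0 0 -7.8 0 0 -24 50" --pt "0 0 -7.8 0 0 -24 50" --pt "0 0 -7.8 0 0 -24 50" --pt "0 0 -7.8 0 0 -24 50" --grip_force 30

```text
time_s: 0.6
tool_pos: [149.8, -632.1, 351.7]
eef_rot: [-3.141, -0.001, 0.919]
ft_force: [0.4, -1.1, -0.4]
opening: 42.4
grasp_force: 0.0
```

Emit:
servo_tool --pt "0 0 -7.8 40 0 0 50" --pt "0 0 -7.8 40 0 0 50" --pt "0 0 -7.8 40 0 0 50" --pt "0 0 -7.8 40 0 0 50" --pt "0 0 -7.8 40 0 0 50"

```text
time_s: 1.1
tool_pos: [224.6, -448.5, 350.7]
eef_rot: [-3.142, -0.001, 1.601]
ft_force: [0.3, 0.4, 0.1]
opening: 42.3
grasp_force: 0.0
```

```bash
cat >> h.py <<'E'
def go(x,y,z,yaw=None):
    s=env.sense(); p=s["tool_pos"]; R=Rn.from_euler("xyz",s["eef_rot"]); d=R.inv().apply(np.array([x,y,z])-p)
    print("t",round(s["time_s"],2),"pos",p.round(1),"rpy",s["eef_rot"].round(3),"F",s["ft_force"].round(1),"open",round(s["opening"],1),"g",round(s["grasp_force"],1),"\n shift(tool)",d.round(1),"wz deg",None if yaw is None else round(-np.degrees(yaw-s["eef_rot"][2]),1))
E
python3 -c "
from h import *
go(574,-61,350,1.59)"
```

```text
t 1.1 pos [ 224.6 -448.5  350.7] rpy [-3.142e+00 -1.000e-03  1.601e+00] F [0.3 0.4 0.1] open 42.3 g 0.0 
 shift(tool) [376.8 361.    1. ] wz deg 0.6
```

Emit:
servo_tool --pt "0 0 0 25.1 24.1 0 50" --pt "0 0 0 25.1 24.1 0 50" --pt "0 0 0 25.1 24.1 0 50" --pt "0 0 0 25.1 24.1 0 50" --pt "0 0 0 25.1 24.1 0 50"

```text
time_s: 1.6
tool_pos: [341.7, -321.0, 351.1]
eef_rot: [-3.141, 0.0, 1.594]
ft_force: [0.5, -1.0, -0.9]
opening: 42.6
grasp_force: 0.0
```

Emit:
servo_tool --pt "0 0 0 25.1 24.1 0 50" --pt "0 0 0 25.1 24.1 0 50" --pt "0 0 0 25.1 24.1 0 50" --pt "0 0 0 25.1 24.1 0 50" --pt "0 0 0 25.1 24.1 0 50"

```text
time_s: 2.1
tool_pos: [459.3, -192.9, 351.1]
eef_rot: [-3.141, 0.0, 1.594]
ft_force: [0.3, -0.3, 1.0]
opening: 42.7
grasp_force: 0.0
```

Emit:
servo_tool --pt "0 0 0 25.1 24.1 0 50" --pt "0 0 0 25.1 24.1 0 50" --pt "0 0 0 25.1 24.1 0 50" --pt "0 0 0 25.1 24.1 0 50" --pt "0 0 0 25.1 24.1 0 50"

```text
time_s: 2.6
tool_pos: [576.9, -64.8, 350.8]
eef_rot: [-3.141, 0.0, 1.594]
ft_force: [-0.1, -0.2, 0.2]
opening: 42.5
grasp_force: 0.0
```

```bash
python3 -c "
from h import *
go(574,-61,232,1.59)
a=env.grab_frame('wrist'); cv2.imwrite('pics/w1.png',a['color']); print(a['mount'],a['fov_y'],a['cx'],a['cy'])
import pickle; pickle.dump((a,env.sense()),open('w1.pkl','wb'))"
```

```text
t 2.6 pos [576.9 -64.8 350.8] rpy [-3.141  0.     1.594] F [-0.1 -0.2  0.2] open 42.5 g 0.0 
 shift(tool) [  3.9  -2.7 118.8] wz deg 0.2
[[-7.68875383e-04 -9.61888437e-01 -2.73441114e-01  7.07680157e+01]
 [ 9.99999685e-01 -6.85563744e-04 -4.00229875e-04  1.02569078e-01]
 [ 1.97515176e-04 -2.73441335e-01  9.61888661e-01 -1.43104410e+02]
 [ 0.00000000e+00  0.00000000e+00  0.00000000e+00  1.00000000e+00]] 65.70646984690485 316.7734545967908 235.32795823453108
```

View pics/w1.png

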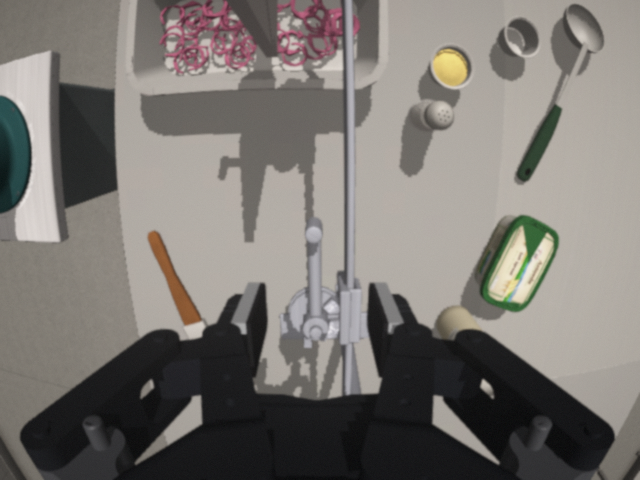

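The wrist view has the spare nose top at (314,230) and the hub at (316,327), with the rail strip to the right at column 350. I'll check these positions.

```bash
cat >> h.py <<'E'
def wray(a,s,u,v,h):
    ff=f(a); du,dv=u-a["cx"],v-a["cy"]; r=np.hypot(du,dv); th=r/ff
    d=np.array([np.sin(th)*du/r,np.sin(th)*dv/r,np.cos(th)]); M=np.array(a["mount"]); R=Rn.from_euler("xyz",s["eef_rot"])
    C=R.apply(M[:3,3])+s["tool_pos"]; D=R.apply(M[:3,:3]@d); return C+D*(h-C[2])/D[2]
E
python3 -c "
from h import *
import pickle
a,s=pickle.load(open('w1.pkl','rb'))
print(wray(a,s,314,230,259),wray(a,s,316,327,251))"
```

```text
[577.66841456 -50.83326446 259.        ] [ 581.12976507 -127.60017847  251.        ]
```

```bash
python3 -c "
from h import *
import pickle
a,s=pickle.load(open('w1.pkl','rb'))
print(s['tool_pos'],s['eef_rot'],f(a));go(574,-58,232,1.59)"
```

```text
[579.53629837 -58.85361375 350.71810376] [ 3.13966287 -0.00482032  1.60034106] 371.64829954431775
t 2.65 pos [579.5 -58.9 350.7] rpy [ 3.14  -0.005  1.6  ] F [0.5 3.7 0.4] open 42.9 g 0.0 
 shift(tool) [  0.4  -5.7 118.7] wz deg 0.6
```

Emit:
servo_tool --pt "0 0 0.5 -0.5 -5.3 0 50" --pt "0 0 0 0 0 30 50" --pt "0 0 0 0 0 30 50" --pt "0 0 0 0 0 20 50" --pt "0 0 0 0 0 0 50"

```text
time_s: 3.15
tool_pos: [568.3, -67.9, 268.2]
eef_rot: [-3.135, -0.0, 1.584]
ft_force: [-0.2, 0.3, 0.3]
opening: 42.8
grasp_force: 0.0
```

```bash
python3 -c "
from h import *
import pickle
s=env.sense()
a=env.grab_frame('wrist'); cv2.imwrite('pics/w2.png',a['color']); pickle.dump((a,s),open('w2.pkl','wb'));go(574,-60,230,1.59)"
```

```text
t 3.2 pos [569.7 -67.5 270.3] rpy [-3.139  0.     1.584] F [0.  0.2 0.5] open 42.8 g 0.0 
 shift(tool) [ 7.5  4.6 40.3] wz deg -0.4
```

View pics/w2.png

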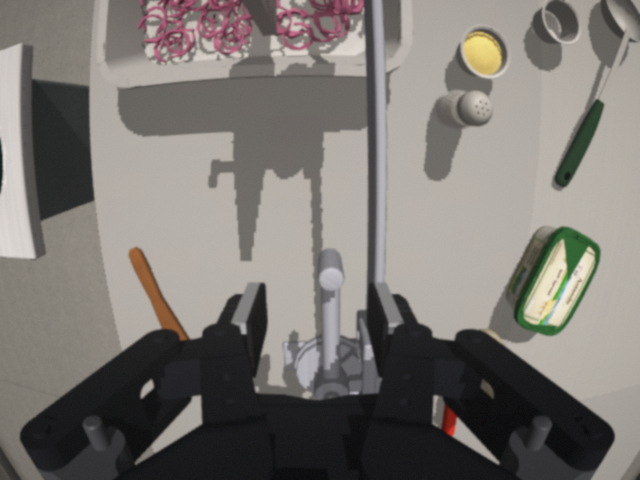

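The nose top is at (331,278), slightly right of and ahead of the jaw centre.

```bash
python3 -c "
from h import *
import pickle
a,s=pickle.load(open('w2.pkl','rb'))
print(wray(a,s,331,278,259),wray(a,s,331,390,251));go(574,-60,230,1.59)"
```

```text
[574.43860085 -59.96374105 259.        ] [ 576.68460256 -130.19825463  251.        ]
t 3.2 pos [569.7 -67.5 270.3] rpy [-3.139  0.     1.584] F [0.  0.2 0.5] open 42.8 g 0.0 
 shift(tool) [ 7.5  4.6 40.3] wz deg -0.4
```

Emit:
servo_tool --pt "0 0 0 7.5 4.6 0 50" --pt "0 0 0 0 0 14 50" --pt "0 0 0 0 0 14 50" --pt "0 0 0 0 0 11 35" --pt "0 0 0 0 0 0 0"

```text
time_s: 3.7
tool_pos: [574.1, -59.0, 229.9]
eef_rot: [-3.138, -0.0, 1.585]
ft_force: [-0.1, 0.7, -0.3]
opening: 16.5
grasp_force: 0.0
```

Emit:
servo_tool --pt "0 0 0 0 0 0 0" --pt "0 0 0 0 0 0 0" --pt "0 0 0 0 0 0 0" --pt "0 0 0 0 0 0 0" --pt "0 0 0 0 0 0 0"

```text
time_s: 4.2
tool_pos: [575.2, -59.0, 232.1]
eef_rot: [-3.141, 0.0, 1.585]
ft_force: [-0.1, -0.5, -6.5]
opening: 10.7
grasp_force: 29.4
```

Emit:
servo_tool --pt "0 0 0 0 0 -3 0" --pt "0 0 0 0 0 -3 0" --pt "0 0 0 0 0 -1 0" --pt "0 0 0 0 0 0 0" --pt "0 0 0 0 0 0 0"

```text
time_s: 4.7
tool_pos: [575.4, -58.9, 239.2]
eef_rot: [-3.141, 0.0, 1.585]
ft_force: [-1.1, -1.0, -9.1]
opening: 10.8
grasp_force: 29.2
```

Emit:
servo_tool --pt "0 0 -2.29 -0.06 -3.2 0 0" --pt "0 0 -4.58 -0.26 -6.39 0 0" --pt "0 0 -4.58 -0.26 -6.39 0 0" --pt "0 0 -4.58 -0.26 -6.39 0 0" --pt "0 0 -4.58 -0.26 -6.39 0 0"

```text
time_s: 5.2
tool_pos: [547.1, -64.7, 239.3]
eef_rot: [-3.141, 0.0, 1.948]
ft_force: [-0.4, -2.2, -8.8]
opening: 10.7
grasp_force: 29.2
```

Emit:
servo_tool --pt "0 0 -4.58 -0.26 -6.39 0 0" --pt "0 0 -2.29 -0.06 -3.2 0 0" --pt "0 0 0 0 0 0 0" --pt "0 0 0 0 0 0 0" --pt "0 0 0 0 0 0 0"

```text
time_s: 5.7
tool_pos: [538.7, -68.6, 239.2]
eef_rot: [-3.141, 0.0, 2.064]
ft_force: [-1.5, -1.6, -8.4]
opening: 10.7
grasp_force: 29.2
```

Emit:
servo_tool --pt "0 0 -2.29 -0.06 -3.2 0 0" --pt "0 0 -4.58 -0.26 -6.39 0 0" --pt "0 0 -4.58 -0.26 -6.39 0 0" --pt "0 0 -4.58 -0.26 -6.39 0 0" --pt "0 0 -4.58 -0.26 -6.39 0 0"

```text
time_s: 6.2
tool_pos: [516.0, -86.4, 239.2]
eef_rot: [-3.141, -0.0, 2.427]
ft_force: [-2.3, -1.0, -8.8]
opening: 10.7
grasp_force: 29.3
```

Emit:
servo_tool --pt "0 0 -4.58 -0.26 -6.39 0 0" --pt "0 0 -4.58 -0.26 -6.39 0 0" --pt "0 0 -2.29 -0.06 -3.2 0 0" --pt "0 0 0 0 0 2 0" --pt "0 0 0 0 0 0 20"

```text
time_s: 6.7
tool_pos: [508.7, -98.9, 238.2]
eef_rot: [3.14, 0.003, 2.624]
ft_force: [-0.2, 0.1, 0.5]
opening: 17.2
grasp_force: 0.0
```

Emit:
servo_tool --pt "0 0 0 0 0 0 20" --pt "0 0 0 0 0 0 20" --pt "0 0 0 0 0 0 20" --pt "0 0 0 0 0 0 20" --pt "0 0 0 0 0 0 20"

```text
time_s: 7.2
tool_pos: [507.4, -99.2, 237.5]
eef_rot: [3.141, 0.001, 2.625]
ft_force: [-0.8, -0.1, 0.6]
opening: 17.2
grasp_force: 0.0
```

Emit:
servo_tool --pt "0 0 -1.72 -0.04 -2.4 0 20" --pt "0 0 -1.72 -0.04 -2.4 0 20" --pt "0 0 -1.72 -0.04 -2.4 0 20" --pt "0 0 -1.72 -0.04 -2.4 0 20" --pt "0 0 -1.72 -0.04 -2.4 0 20"

```text
time_s: 7.7
tool_pos: [502.1, -109.6, 237.3]
eef_rot: [3.141, -0.0, 2.776]
ft_force: [-0.1, 2.2, 0.2]
opening: 17.3
grasp_force: 0.6
```

Emit:
servo_tool --pt "0 0 -0.57 0 -0.8 0 20" --pt "0 0 -0.57 0 -0.8 0 20" --pt "0 0 -0.57 0 -0.8 0 20" --pt "0 0 -0.57 0 -0.8 0 20" --pt "0 0 0 0 0 0 20"

```text
time_s: 8.2
tool_pos: [500.9, -113.2, 237.2]
eef_rot: [-3.142, -0.0, 2.815]
ft_force: [-0.8, 1.0, -0.2]
opening: 16.7
grasp_force: 0.5
```

Emit:
servo_tool --pt "0 0 -0.57 0 -0.8 0 20" --pt "0 0 -0.57 0 -0.8 0 20" --pt "0 0 -0.57 0 -0.8 0 20" --pt "0 0 -0.57 0 -0.8 0 20" --pt "0 0 0 0 0 0 20"

```text
time_s: 8.7
tool_pos: [499.9, -116.4, 237.2]
eef_rot: [-3.141, -0.0, 2.854]
ft_force: [-0.4, 1.0, -0.1]
opening: 17.2
grasp_force: 0.4
```

Emit:
servo_tool --pt "0 0 -0.57 0 -0.8 0 20" --pt "0 0 -0.57 0 -0.8 0 20" --pt "0 0 -0.57 0 -0.8 0 20" --pt "0 0 -0.57 0 -0.8 0 20" --pt "0 0 0 0 0 0 20"

```text
time_s: 9.2
tool_pos: [499.0, -119.5, 237.2]
eef_rot: [-3.141, -0.0, 2.894]
ft_force: [-0.4, 0.0, 1.0]
opening: 17.1
grasp_force: 0.3
```

Emit:
servo_tool --pt "0 0 -0.57 0 -0.8 0 20" --pt "0 0 -0.57 0 -0.8 0 20" --pt "0 0 -0.57 0 -0.8 0 20" --pt "0 0 0 0 0 0 20" --pt "0 0 0 0 0 0 20"

```text
time_s: 9.7
tool_pos: [498.5, -121.8, 237.3]
eef_rot: [-3.141, 0.0, 2.924]
ft_force: [0.1, 0.0, -0.2]
opening: 17.0
grasp_force: 0.3
```

Emit:
servo_tool --pt "0 0 -0.57 0 -0.8 0 20" --pt "0 0 -0.57 0 -0.8 0 20" --pt "0 0 -0.57 0 -0.8 0 20" --pt "0 0 0 0 0 0 20" --pt "0 0 0 0 0 0 20"

```text
time_s: 10.2
tool_pos: [498.0, -124.1, 237.3]
eef_rot: [-3.141, -0.0, 2.954]
ft_force: [-0.7, 0.9, 0.0]
opening: 17.1
grasp_force: 0.2
```

Emit:
servo_tool --pt "0 0 -0.57 0 -0.8 0 20" --pt "0 0 -0.57 0 -0.8 0 20" --pt "0 0 -0.57 0 -0.8 0 20" --pt "0 0 -0.57 0 -0.8 0 20" --pt "0 0 0 0 0 0 20"

```text
time_s: 10.7
tool_pos: [497.3, -127.3, 237.2]
eef_rot: [-3.141, -0.0, 2.994]
ft_force: [-0.4, -0.5, 0.2]
opening: 17.0
grasp_force: 0.3
```

Emit:
servo_tool --pt "0 0 -0.57 0 -0.8 0 20" --pt "0 0 -0.57 0 -0.8 0 20" --pt "0 0 -0.57 0 -0.8 0 20" --pt "0 0 0 0 0 0 20" --pt "0 0 0 0 0 0 20"

```text
time_s: 11.2
tool_pos: [497.1, -129.7, 237.3]
eef_rot: [-3.141, 0.0, 3.023]
ft_force: [-0.5, 0.9, -0.9]
opening: 17.0
grasp_force: 0.3
```

```bash
cat >> h.py <<'E'
def wcloud():
    s=env.sense(); a=env.grab_frame("wrist"); v,u=np.mgrid[0:480,0:640]; du,dv=u-a["cx"],v-a["cy"]; r=np.hypot(du,dv)+1e-9; th=r/f(a); z=a["z_map"]
    k=np.tan(th)/r*z; c=np.stack([du*k,dv*k,z],-1); M=np.array(a["mount"]); q=c@M[:3,:3].T+M[:3,3]
    return q,q@Rn.from_euler("xyz",s["eef_rot"]).as_matrix().T+s["tool_pos"],a,s
E
python3 -c "
from h import *
q,P,a,s=wcloud()
cv2.imwrite('pics/w3.png',a['color'])
m=(abs(q[...,0])<40)&(abs(q[...,1])<9)&(P[...,2]>228)&(P[...,2]<275)&(a['z_map']>0)
Q=P[m];t=q[m]
for lo in range(-40,40,5):
    k=(t[:,0]>=lo)&(t[:,0]<lo+5)
    if k.sum(): print(lo,k.sum(),Q[k,2].max().round(1),np.median(Q[k,2]).round(1),t[k,1].mean().round(1))
"
```

```text
-40 174 247.7 245.2 1.4
-35 179 248.0 245.2 1.6
-30 195 247.0 245.3 1.9
-25 207 247.6 245.3 2.2
-20 47 246.6 245.5 0.9
-15 17 274.9 258.3 -7.5
-10 183 275.0 264.7 -4.2
-5 453 275.0 264.9 1.0
0 1210 275.0 256.9 2.7
5 131 275.0 262.8 -6.1
10 196 275.0 261.5 -8.1
```

Emit:
servo_tool --pt "0 0 -0.57 0 -0.8 0 20" --pt "0 0 -0.57 0 -0.8 0 20" --pt "0 0 -0.57 0 -0.8 0 20" --pt "0 0 -0.57 0 -0.8 0 20" --pt "0 0 0 0 0 0 20"

```text
time_s: 11.75
tool_pos: [496.7, -132.9, 237.2]
eef_rot: [-3.141, -0.0, 3.063]
ft_force: [-0.7, -0.0, -0.5]
opening: 17.1
grasp_force: 0.3
```

Emit:
servo_tool --pt "0 0 -0.57 0 -0.8 0 20" --pt "0 0 -0.57 0 -0.8 0 20" --pt "0 0 -0.57 0 -0.8 0 20" --pt "0 0 0 0 0 0 20" --pt "0 0 0 0 0 0 20"

```text
time_s: 12.25
tool_pos: [496.6, -135.2, 237.3]
eef_rot: [-3.141, -0.0, 3.093]
ft_force: [-0.5, 0.5, -1.2]
opening: 16.9
grasp_force: 0.3
```

Emit:
servo_tool --pt "0 0 -0.57 0 -0.8 0 20" --pt "0 0 -0.57 0 -0.8 0 20" --pt "0 0 -0.57 0 -0.8 0 20" --pt "0 0 -0.57 0 -0.8 0 20" --pt "0 0 0 0 0 0 20"

```text
time_s: 12.75
tool_pos: [496.5, -138.4, 237.2]
eef_rot: [-3.142, -0.0, 3.133]
ft_force: [-0.1, -0.1, 0.8]
opening: 16.9
grasp_force: 0.3
```

Emit:
servo_tool --pt "0 0 -0.57 0 -0.8 0 20" --pt "0 0 -0.57 0 -0.8 0 20" --pt "0 0 -0.57 0 -0.8 0 20" --pt "0 0 0 0 0 0 20" --pt "0 0 0 0 0 0 20"

```text
time_s: 13.25
tool_pos: [496.7, -140.9, 237.3]
eef_rot: [-3.141, 0.0, -3.121]
ft_force: [-0.2, 0.2, -0.3]
opening: 17.0
grasp_force: 0.1
```

Emit:
servo_tool --pt "0 0 -0.57 0 -0.8 0 20" --pt "0 0 -0.57 0 -0.8 0 20" --pt "0 0 -0.57 0 -0.8 0 20" --pt "0 0 -0.57 0 -0.8 0 20" --pt "0 0 0 0 0 0 20"

```text
time_s: 13.75
tool_pos: [496.7, -144.1, 237.3]
eef_rot: [-3.141, 0.0, -3.081]
ft_force: [0.1, -0.1, -0.2]
opening: 17.4
grasp_force: 0.0
```

```bash
cat > chk.py <<'E'
from h import *
q,P,a,s=wcloud()
m=(q[...,0]>-40)&(q[...,0]<-22)&(abs(q[...,1])<12)&(P[...,2]>228)&(P[...,2]<275)&(a['z_map']>0)
print("bar top",np.median(P[m][:,2]).round(1),"n",m.sum(),"tool y",np.median(q[m][:,1]).round(1)); go(*s["tool_pos"])
E
python3 chk.py
```

```text
bar top 244.9 n 679 tool y 1.7
t 13.8 pos [ 496.7 -144.1  237.3] rpy [-3.141  0.    -3.081] F [-0.9  0.3 -0.6] open 17.1 g 0.0 
 shift(tool) [ 0. -0.  0.] wz deg None
```

Emit:
servo_tool --pt "0 0 -0.57 0 -0.8 0 20" --pt "0 0 -0.57 0 -0.8 0 20" --pt "0 0 -0.57 0 -0.8 0 20" --pt "0 0 -0.57 0 -0.8 0 20" --pt "0 0 0 0 0 0 20"

```text
time_s: 14.3
tool_pos: [496.9, -147.3, 237.2]
eef_rot: [-3.142, -0.0, -3.041]
ft_force: [-0.1, 0.2, 0.2]
opening: 17.3
grasp_force: 0.0
```

Emit:
servo_tool --pt "0 0 -0.57 0 -0.8 0 20" --pt "0 0 -0.57 0 -0.8 0 20" --pt "0 0 -0.57 0 -0.8 0 20" --pt "0 0 0 0 0 0 20" --pt "0 0 0 0 0 0 20"

```text
time_s: 14.8
tool_pos: [497.1, -149.4, 237.3]
eef_rot: [3.142, -0.0, -3.011]
ft_force: [-0.7, 0.7, -1.3]
opening: 16.8
grasp_force: 0.0
```

```bash
python3 chk.py
```

```text
bar top 239.8 n 654 tool y 1.3
t 14.85 pos [ 497.1 -149.4  237.3] rpy [-3.142 -0.    -3.011] F [ 0.  -0.8 -0.8] open 16.9 g 0.0 
 shift(tool) [-0. -0. -0.] wz deg None
```

Emit:
servo_tool --pt "0 0 -0.57 0 -0.8 0 20" --pt "0 0 -0.57 0 -0.8 0 20" --pt "0 0 -0.57 0 -0.8 0 20" --pt "0 0 0 0 0 0 20" --pt "0 0 0 0 0 0 20"

```text
time_s: 15.35
tool_pos: [497.5, -151.9, 237.2]
eef_rot: [-3.142, 0.0, -2.981]
ft_force: [1.2, 0.9, 0.1]
opening: 16.4
grasp_force: 0.0
```

```bash
python3 chk.py
```

```text
bar top 239.8 n 654 tool y 1.3
t 15.4 pos [ 497.5 -151.9  237.3] rpy [-3.142  0.    -2.981] F [-0.4 -0.7  0.7] open 16.9 g 0.0 
 shift(tool) [ 0. -0.  0.] wz deg None
```

Emit:
servo_tool --pt "0 0 -0.57 0 -0.8 0 20" --pt "0 0 -0.57 0 -0.8 0 20" --pt "0 0 -0.57 0 -0.8 0 20" --pt "0 0 0 0 0 0 20" --pt "0 0 0 0 0 0 20"

```text
time_s: 15.9
tool_pos: [497.9, -154.3, 237.3]
eef_rot: [-3.142, 0.0, -2.952]
ft_force: [-0.0, -0.8, -0.1]
opening: 17.2
grasp_force: 0.0
```

```bash
python3 chk.py
```

```text
bar top 239.8 n 650 tool y 1.7
t 15.95 pos [ 497.9 -154.2  237.3] rpy [-3.142  0.    -2.952] F [-0.7 -0.2 -0.1] open 17.1 g 0.0 
 shift(tool) [-0. -0.  0.] wz deg None
```

Emit:
servo_tool --pt "0 0 -0.57 0 -0.8 0 20" --pt "0 0 -0.57 0 -0.8 0 20" --pt "0 0 -0.57 0 -0.8 0 20" --pt "0 0 0 0 0 0 20" --pt "0 0 0 0 0 0 20"

```text
time_s: 16.45
tool_pos: [498.4, -156.6, 237.2]
eef_rot: [-3.142, 0.0, -2.922]
ft_force: [0.3, 0.4, -0.0]
opening: 17.1
grasp_force: 0.0
```

```bash
python3 chk.py
```

```text
bar top 239.8 n 654 tool y 1.7
t 16.5 pos [ 498.4 -156.6  237.3] rpy [-3.142  0.    -2.922] F [-0.7 -0.1  0.7] open 17.4 g 0.0 
 shift(tool) [0. 0. 0.] wz deg None
```

Emit:
servo_tool --pt "0 0 -0.57 0 -0.8 0 20" --pt "0 0 -0.57 0 -0.8 0 20" --pt "0 0 -0.57 0 -0.8 0 20" --pt "0 0 0 0 0 0 20" --pt "0 0 0 0 0 0 20"

```text
time_s: 17.0
tool_pos: [498.9, -158.8, 237.2]
eef_rot: [3.142, -0.0, -2.892]
ft_force: [-0.5, 1.4, -0.0]
opening: 17.0
grasp_force: 0.3
```

```bash
python3 chk.py
```

```text
bar top 239.7 n 652 tool y 1.7
t 17.05 pos [ 498.9 -158.9  237.3] rpy [-3.142 -0.    -2.892] F [-0.1  0.7  0.1] open 16.8 g 0.3 
 shift(tool) [-0.  0.  0.] wz deg None
```

Emit:
servo_tool --pt "0 0 0 0 2 0 30" --pt "0 0 0 0 0 -15 40" --pt "0 0 0 0 0 -25 50" --pt "0 0 8.5 0 0 -30 50" --pt "0 0 8.5 0 0 -30 50"

```text
time_s: 17.55
tool_pos: [498.5, -156.6, 339.3]
eef_rot: [3.141, 0.001, 3.089]
ft_force: [0.2, 0.2, -0.4]
opening: 42.8
grasp_force: 0.0
```

Emit:
servo_tool --pt "0 0 8.5 0 0 0 50" --pt "0 0 8.5 0 0 0 50" --pt "0 0 8.5 0 0 0 50" --pt "0 0 8.5 0 0 0 50" --pt "0 0 8.5 0 0 0 50"

```text
time_s: 18.05
tool_pos: [498.7, -156.7, 338.6]
eef_rot: [3.141, 0.001, 2.347]
ft_force: [0.1, -0.2, -0.6]
opening: 42.5
grasp_force: 0.0
```

Emit:
servo_tool --pt "0 0 8.5 0 0 0 50" --pt "0 0 8.5 0 0 0 50" --pt "0 0 8.5 0 0 0 50" --pt "0 0 8.5 0 0 0 50" --pt "0 0 8.5 0 0 0 50"

```text
time_s: 18.55
tool_pos: [498.7, -156.5, 338.5]
eef_rot: [3.14, 0.0, 1.606]
ft_force: [0.7, -0.0, -0.5]
opening: 42.7
grasp_force: 0.0
```

```bash
python3 -c "
from h import *
import pickle
a=env.grab_frame('top'); pickle.dump(a,open('top2.pkl','wb'))
c=a['color'][240:330,180:340+110]
A=cv2.resize(c[:,190:],None,fx=8,fy=8,interpolation=cv2.INTER_CUBIC); cv2.imwrite('pics/t2.png',A); print(A.shape)
go(522,155,335,1.61)"
```

```text
(720, 640, 3)
t 18.6 pos [ 498.7 -156.6  338.6] rpy [3.14e+00 1.00e-03 1.60e+00] F [ 0.3  0.1 -0.3] open 42.8 g 0.0 
 shift(tool) [310.8  32.5   3.4] wz deg -0.6
```

View pics/t2.png

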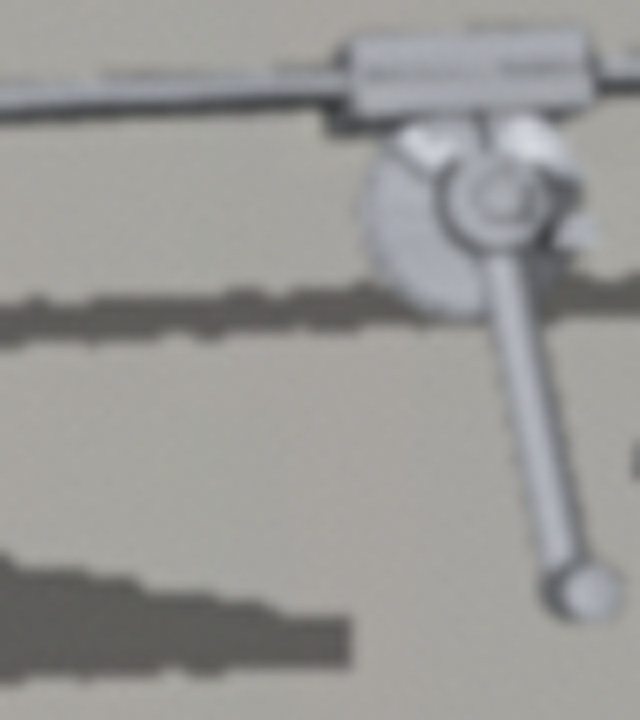

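The empty hook is seated and swung out (nose at (593,592) and hub at (502,197) in the crop). Next is moving over the board.

Emit:
servo_tool --pt "0 0 0 31 3.2 0 50" --pt "0 0 0 31 3.2 0 50" --pt "0 0 0 31 3.2 0 50" --pt "0 0 0 31 3.2 0 50" --pt "0 0 0 31 3.2 0 50"

```text
time_s: 19.1
tool_pos: [508.2, 0.1, 338.3]
eef_rot: [3.14, 0.0, 1.614]
ft_force: [0.5, 0.1, 0.0]
opening: 42.5
grasp_force: 0.0
```

Emit:
servo_tool --pt "0 0 0 38 4 0 50" --pt "0 0 0 38 4 0 50" --pt "0 0 0 38 4 0 50" --pt "0 0 0 30 3.2 0 50" --pt "0 0 0 11 1.2 0 50"

```text
time_s: 19.6
tool_pos: [517.7, 158.1, 338.4]
eef_rot: [3.14, -0.002, 1.619]
ft_force: [-0.2, 0.6, 0.9]
opening: 42.8
grasp_force: 0.0
```

Emit:
servo_tool --pt "0 0 0 0 0 0 50" --pt "0 0 0 0 0 0 50" --pt "0 0 0 0 0 0 50" --pt "0 0 0 0 0 0 50" --pt "0 0 0 0 0 0 50"

```text
time_s: 20.1
tool_pos: [518.5, 153.0, 337.3]
eef_rot: [3.142, 0.0, 1.61]
ft_force: [0.1, -0.5, 0.5]
opening: 43.3
grasp_force: 0.0
```

```bash
python3 -c "
from h import *
import pickle
a=pickle.load(open('top2.pkl','rb'))
print('Snose',ray(a,444.1,314.0,259),'hub',ray(a,432.75,264.6,251))
q,P,a,s=wcloud()
m=(P[...,2]>284)&(P[...,2]<296)&(P[...,0]>495)&(P[...,0]<550)&(a['z_map']>0)&(abs(P[...,1]-155)<90)&(abs(q[...,1])<14)
Q=P[m];print(len(Q),Q.mean(0),Q.min(0),Q.max(0),np.polyfit(Q[:,1],Q[:,0],1) if len(Q) else 0)
cv2.imwrite('pics/w4.png',a['color'])
go(522.5,155,265,1.61)"
```

```text
Snose [ 498.26101852 -155.24602772  259.        ] hub [ 576.81992777 -141.49359895  251.        ]
5283 [523.04571754 163.6382453  290.26583024] [514.84575254  85.65575044 288.15653524] [532.29942411 226.43576084 292.61452808] [-4.02205052e-02  5.29627330e+02]
t 20.15 pos [518.4 153.3 337.3] rpy [3.142 0.    1.61 ] F [-0.2 -0.5 -0. ] open 42.9 g 0.0 
 shift(tool) [ 1.6  4.1 72.3] wz deg -0.0
```

View pics/w4.png

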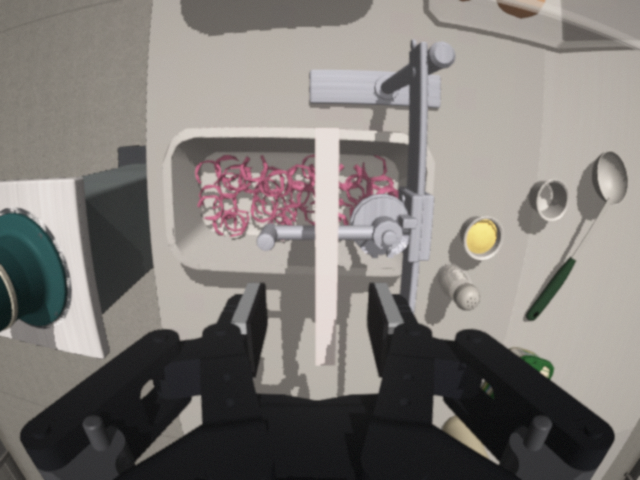

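The board top runs from (327,130) to (326,362) with the jaws straddling it; the loaded nose is at (267,236). I'll descend and grip.

Emit:
servo_tool --pt "0 0 0 2.5 5 0 50" --pt "0 0 0 0 0 25 50" --pt "0 0 0 0 0 25 50" --pt "0 0 0 0 0 17 40" --pt "0 0 0 0 0 5 30" --grip_force 60

```text
time_s: 20.65
tool_pos: [522.5, 156.5, 263.4]
eef_rot: [-3.138, 0.0, 1.611]
ft_force: [0.3, -0.5, -0.2]
opening: 25.7
grasp_force: 0.0
```

Emit:
servo_tool --pt "0 0 0 0 0 0 0" --pt "0 0 0 0 0 0 0" --pt "0 0 0 0 0 0 0" --pt "0 0 0 0 0 0 0" --pt "0 0 0 0 0 0 0"

```text
time_s: 21.15
tool_pos: [523.3, 156.8, 265.6]
eef_rot: [3.141, 0.0, 1.611]
ft_force: [-0.3, -0.5, -2.9]
opening: 10.9
grasp_force: 61.7
```

Emit:
servo_tool --pt "0 0 0 0 0 -5 0" --pt "0 0 0 0 0 -8 0" --pt "0 0 0 0 0 -8 0" --pt "0 0 0 0 0 -4 0" --pt "0 0 0 0 0 0 0"

```text
time_s: 21.65
tool_pos: [523.6, 157.1, 291.3]
eef_rot: [3.14, -0.0, 1.611]
ft_force: [-0.8, -0.1, -2.7]
opening: 11.3
grasp_force: 61.8
```

```bash
python3 -c "
from h import *
a=env.grab_frame('scene'); P=cloud(a);Z=P[...,2]
go(522.5,155,290,1.61)
m=(Z>100)&(Z<330)&(P[...,1]>70)&(P[...,1]<240)&(abs(P[...,0]-523)<15); print(P[m].min(0),P[m].max(0),np.percentile(Z[m],99.5))
q,P,a,s=wcloud()
m=(P[...,2]>300)&(P[...,2]<325)&(abs(P[...,0]-523)<12)&(a['z_map']>0)&(abs(P[...,1]-155)<90)&(abs(q[...,1])<14)&(q[...,0]>15)
Q=P[m];print(len(Q),np.median(Q,0),Q.min(0),Q.max(0),np.polyfit(Q[:,1],Q[:,0],1),np.polyfit(Q[:,1],Q[:,2],1))
"
```

```text
t 21.7 pos [523.3 156.9 290.7] rpy [3.141 0.    1.611] F [-1.1  0.  -2.1] open 11.2 g 61.8 
 shift(tool) [-1.8 -0.9  0.7] wz deg 0.1
[508.01887699  83.8000841  124.73598412] [537.99780185 228.62913482 329.70329463] 327.90805329083787
5890 [521.5305192  201.2992291  315.86663696] [514.68626259 171.68327085 302.82269697] [528.63875077 226.56820895 317.99769516] [-3.54737307e-02  5.28648348e+02] [-6.24943557e-03  3.17065260e+02]
```

Emit:
servo_tool --pt "0 0 0 -1.5 -10 0 0" --pt "0 0 0 0 -15 0 0" --pt "0 0 0 0 -15 0 0" --pt "0 0 0 0 -15 0 0" --pt "0 0 0 0 -15 0 0"

```text
time_s: 22.25
tool_pos: [451.7, 152.4, 289.8]
eef_rot: [-3.14, 0.001, 1.612]
ft_force: [0.4, 0.6, -2.8]
opening: 11.0
grasp_force: 61.8
```

```bash
python3 -c "
from h import *
go(453,-164.5,290.5,1.77)"
```

```text
t 22.25 pos [451.7 152.4 289.8] rpy [-3.140e+00  1.000e-03  1.612e+00] F [ 0.4  0.6 -2.8] open 11.0 g 61.8 
 shift(tool) [-316.7  -11.6   -0.5] wz deg -9.1
```

Emit:
servo_tool --pt "0 0 0 -10 -0.8 0 0" --pt "0 0 0 -20 -0.8 0 0" --pt "0 0 0 -25 -0.8 0 0" --pt "0 0 0 -25 -0.8 0 0" --pt "0 0 0 -25 -0.8 0 0"

```text
time_s: 22.75
tool_pos: [453.4, 45.7, 290.1]
eef_rot: [-3.142, 0.001, 1.611]
ft_force: [1.3, 0.3, -3.5]
opening: 10.5
grasp_force: 61.7
```

Emit:
servo_tool --pt "0 0 0 -25 -0.8 0 0" --pt "0 0 0 -25 -0.8 0 0" --pt "0 0 0 -25 -0.8 0 0" --pt "0 0 0 -25 -0.8 0 0" --pt "0 0 0 -25 -0.8 0 0"

```text
time_s: 23.25
tool_pos: [454.2, -79.4, 290.1]
eef_rot: [-3.141, 0.0, 1.61]
ft_force: [0.2, 0.5, -1.2]
opening: 11.3
grasp_force: 61.7
```

Emit:
servo_tool --pt "0 0 0 -25 -0.8 0 0" --pt "0 0 0 -25 -0.8 0 0" --pt "0 0 0 -20 -0.8 0 0" --pt "0 0 0 -11 -0.8 0 0" --pt "0 0 0 -5 -0.8 0 0"

```text
time_s: 23.75
tool_pos: [453.7, -165.0, 290.0]
eef_rot: [-3.141, -0.0, 1.609]
ft_force: [-0.3, 0.1, -2.4]
opening: 10.8
grasp_force: 61.7
```

Emit:
servo_tool --pt "0 0 -2.2 0 0 0 0" --pt "0 0 -2.3 0 0 0 0" --pt "0 0 -2.3 0 0 0 0" --pt "0 0 -2.3 0 0 0 0" --pt "0 0 0 0 0 0 0"

```text
time_s: 24.25
tool_pos: [454.0, -162.8, 290.3]
eef_rot: [-3.142, -0.0, 1.772]
ft_force: [0.7, 0.3, -2.1]
opening: 11.0
grasp_force: 61.7
```

```bash
python3 -c "
from h import *
q,P,a,s=wcloud()
cv2.imwrite('pics/w5.png',a['color']); import pickle; pickle.dump((a,s),open('w5.pkl','wb'))
m=(P[...,2]>300)&(P[...,2]<325)&(a['z_map']>0)&(abs(q[...,1])<14)&(q[...,0]>15)&(q[...,0]<80)
Q=q[m];print(len(Q),np.median(P[m],0),Q.min(0),Q.max(0),np.polyfit(Q[:,0],Q[:,1],1),np.polyfit(Q[:,0],Q[:,2],1))
go(462.7,-162.7,290.5,1.77);go(542,-147,290.5,1.77)"
```

```text
5903 [ 445.46348874 -119.18990487  315.55092252] [ 15.00277077  -5.91188115 -27.41261875] [ 69.53282711   6.22610747 -14.32017873] [0.00310385 0.03926095] [ 4.72111437e-03 -2.54381827e+01]
t 24.3 pos [ 454.  -162.9  290.3] rpy [-3.142 -0.     1.77 ] F [-0.1 -0.7 -1.7] open 10.8 g 61.7 
 shift(tool) [-1.5  8.5 -0.2] wz deg 0.0
t 24.3 pos [ 454.  -162.9  290.3] rpy [-3.142 -0.     1.77 ] F [-0.1 -0.7 -1.7] open 10.8 g 61.7 
 shift(tool) [-1.8 89.4 -0.2] wz deg 0.0
```

View pics/w5.png

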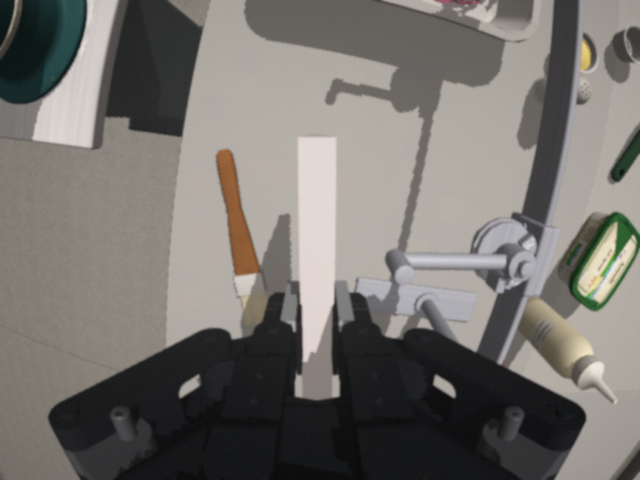

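Emit:
servo_tool --pt "0 0 0 -1.8 5 0 0" --pt "0 0 0 0 9 0 0" --pt "0 0 0 0 9 0 0" --pt "0 0 0 0 9 0 0" --pt "0 0 0 0 9 0 0"

```text
time_s: 24.8
tool_pos: [495.6, -157.0, 290.1]
eef_rot: [3.142, -0.0, 1.77]
ft_force: [-1.0, -0.4, -2.8]
opening: 10.5
grasp_force: 61.7
```

Emit:
servo_tool --pt "0 0 0 0 9 0 0" --pt "0 0 0 0 9 0 0" --pt "0 0 0 0 9 0 0" --pt "0 0 0 0 9 0 0" --pt "0 0 0 0 5 0 0"

```text
time_s: 25.3
tool_pos: [535.7, -148.9, 290.2]
eef_rot: [3.141, -0.0, 1.77]
ft_force: [1.0, 0.1, -1.8]
opening: 10.7
grasp_force: 61.7
```

Emit:
servo_tool --pt "0 0 0 0 0 6 0" --pt "0 0 0 0 0 8 0" --pt "0 0 0 0 0 8 0" --pt "0 0 0 0 0 2.5 0" --pt "0 0 0 0 0 0 0"

```text
time_s: 25.8
tool_pos: [534.4, -149.4, 265.4]
eef_rot: [-3.141, -0.0, 1.77]
ft_force: [0.7, -0.3, -3.0]
opening: 10.7
grasp_force: 61.7
```

```bash
python3 -c "
from h import *
go(535,-149,265)"
```

```text
t 25.8 pos [ 534.4 -149.4  265.4] rpy [-3.141 -0.     1.77 ] F [ 0.7 -0.3 -3. ] open 10.7 g 61.7 
 shift(tool) [0.3 0.7 0.4] wz deg None
```

Emit:
servo_tool --pt "0 0 0 0 0 0.5 0" --pt "0 0 0 0 0 0.5 0" --pt "0 0 0 0 0 0 0" --pt "0 0 0 0 0 0 0" --pt "0 0 0 0 0 0 0"

```text
time_s: 26.3
tool_pos: [534.9, -149.3, 265.0]
eef_rot: [3.141, 0.0, 1.77]
ft_force: [-0.9, -0.2, -0.9]
opening: 10.3
grasp_force: 62.1
```

Emit:
servo_tool --pt "0 0 0 0 0 0 25" --pt "0 0 0 0 0 0 35" --pt "0 0 0 0 0 0 35" --pt "0 0 0 0 0 -6 40" --pt "0 0 0 0 0 -15 40"

```text
time_s: 26.8
tool_pos: [534.1, -149.2, 285.5]
eef_rot: [-3.14, -0.001, 1.77]
ft_force: [-0.1, 0.3, -0.0]
opening: 34.2
grasp_force: 0.0
```

Emit:
servo_tool --pt "0 0 0 0 0 -25 40" --pt "0 0 0 0 0 -25 40" --pt "0 0 0 0 0 -5 50" --pt "0 0 0 0 0 0 50" --pt "0 0 0 0 0 0 50"

```text
time_s: 27.3
tool_pos: [534.3, -149.3, 340.2]
eef_rot: [-3.141, -0.0, 1.77]
ft_force: [0.2, -0.6, -0.0]
opening: 42.8
grasp_force: 0.0
```

```bash
python3 -c "
from h import *
import pickle
a=env.grab_frame('top'); b=env.grab_frame('scene'); pickle.dump(a,open('top3.pkl','wb'))
A=cv2.resize(a['color'][235:335,190:300],(440,400),interpolation=cv2.INTER_CUBIC)
B=cv2.resize(a['color'][235:335,390:480],(360,400),interpolation=cv2.INTER_CUBIC)
cv2.imwrite('pics/t3.png',np.hstack([A,B]))
P=cloud(a); m=(P[...,2]>280)&(P[...,2]<300)&(abs(P[...,1]+150)<90)&(abs(P[...,0]-535)<40); print(m.sum(),P[m].min(0),P[m].max(0),np.median(P[m],0))
go(486,153,330,3.13)"
```

```text
371 [ 517.04464685 -151.56520972  280.19217219] [540.87395571 -82.30217647 294.53185662] [ 528.78558499 -115.94760595  291.08154329]
t 27.4 pos [ 534.2 -149.3  339.7] rpy [-3.14e+00 -1.00e-03  1.77e+00] F [-0.2 -0.6 -0.6] open 43.2 g 0.0 
 shift(tool) [305.8  12.6   9.9] wz deg -77.9
```

View pics/t3.png

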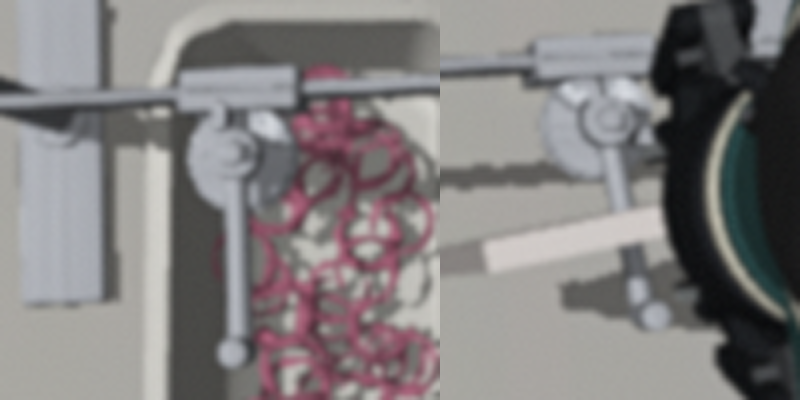

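Emit:
servo_tool --pt "0 0 0 20 1 0 50" --pt "0 0 0 36 1.5 0 50" --pt "0 0 0 36 1.5 0 50" --pt "0 0 0 36 1.5 0 50" --pt "0 0 0 36 1.5 0 50" --grip_force 30

```text
time_s: 27.9
tool_pos: [508.0, 15.6, 340.3]
eef_rot: [-3.141, -0.0, 1.771]
ft_force: [0.9, 0.8, -1.0]
opening: 42.6
grasp_force: 0.0
```

Emit:
servo_tool --pt "0 0 0 36 1.5 0 50" --pt "0 0 0 36 1.5 0 50" --pt "0 0 0 36 1.5 0 50" --pt "0 0 0 24 1 0 50" --pt "0 0 0 10 0.5 0 50"

```text
time_s: 28.4
tool_pos: [485.1, 157.0, 340.6]
eef_rot: [-3.141, -0.001, 1.776]
ft_force: [0.2, -0.9, -0.4]
opening: 43.0
grasp_force: 0.0
```

Emit:
servo_tool --pt "0 0 -7.9 0 0 0 50" --pt "0 0 -7.9 0 0 0 50" --pt "0 0 -7.9 0 0 0 50" --pt "0 0 -7.9 0 0 0 50" --pt "0 0 -7.9 0 0 0 50"

```text
time_s: 28.9
tool_pos: [486.7, 152.7, 340.3]
eef_rot: [-3.141, -0.0, 2.464]
ft_force: [-1.0, 0.4, 1.3]
opening: 42.8
grasp_force: 0.0
```

Emit:
servo_tool --pt "0 0 -7.9 0 0 0 50" --pt "0 0 -7.9 0 0 0 50" --pt "0 0 -7.9 0 0 0 50" --pt "0 0 -7.9 0 0 0 50" --pt "0 0 -7.9 0 0 0 50"

```text
time_s: 29.4
tool_pos: [486.7, 152.6, 340.3]
eef_rot: [-3.141, -0.001, -3.13]
ft_force: [0.0, -0.2, -0.1]
opening: 42.8
grasp_force: 0.0
```

Emit:
servo_tool --pt "0 0 0 0 0 12 50" --pt "0 0 0 0 0 25 50" --pt "0 0 0 0 0 25 50" --pt "0 0 0 0 0 8 50" --pt "0 0 0 0 0 0 50"

```text
time_s: 29.9
tool_pos: [486.1, 152.8, 269.4]
eef_rot: [-3.141, -0.003, -3.136]
ft_force: [-0.0, 0.6, 0.8]
opening: 42.8
grasp_force: 0.0
```

```bash
python3 -c "
from h import *
q,P,a,s=wcloud()
m=(P[...,2]>250)&(P[...,2]<264)&(abs(P[...,0]-486)<15)&(abs(P[...,1]-153)<15)&(a['z_map']>0); print(m.sum(),np.median(P[m],0),P[m].min(0),P[m].max(0))
m=(P[...,2]>232)&(P[...,2]<245)&(abs(P[...,0]-525)<28)&(abs(P[...,1]-153)<15)&(a['z_map']>0); print(m.sum(),np.median(P[m],0),np.polyfit(P[m][:,0],P[m][:,1],1))
go(486,153,230,3.16)"
```

```text
631 [483.93714403 155.01095286 258.93321789] [479.65084699 148.95301124 250.01573298] [491.724365   160.73028284 261.46243767]
1417 [524.28136554 156.41322134 239.74895423] [3.81560662e-02 1.36360781e+02]
t 29.95 pos [486.8 153.3 270.6] rpy [ 3.142e+00 -1.000e-03 -3.136e+00] F [ 0.  -0.3  0.1] open 42.7 g 0.0 
 shift(tool) [ 0.8 -0.3 40.6] wz deg -360.7
```

Emit:
servo_tool --pt "0 0 -2 2 1.5 0 50" --pt "0 0 0 0 0 14 50" --pt "0 0 0 0 0 14 50" --pt "0 0 0 0 0 11 35" --pt "0 0 0 0 0 0 0"

```text
time_s: 30.45
tool_pos: [483.9, 154.1, 229.7]
eef_rot: [-3.141, -0.003, -3.099]
ft_force: [0.6, 0.4, 0.5]
opening: 16.9
grasp_force: 0.0
```

Emit:
servo_tool --pt "0 0 0 0 0 0 0" --pt "0 0 0 0 0 0 0" --pt "0 0 0 0 0 0 0" --pt "0 0 0 0 0 0 0" --pt "0 0 0 0 0 0 0"

```text
time_s: 30.95
tool_pos: [484.2, 154.5, 231.5]
eef_rot: [-3.141, -0.002, -3.099]
ft_force: [-3.5, -0.9, -5.8]
opening: 10.9
grasp_force: 29.2
```

Emit:
servo_tool --pt "0 0 0 0 0 -3 0" --pt "0 0 0 0 0 -3 0" --pt "0 0 0 0 0 -1 0" --pt "0 0 0 0 0 0 0" --pt "0 0 0 0 0 0 0"

```text
time_s: 31.45
tool_pos: [484.3, 154.7, 238.5]
eef_rot: [-3.141, -0.001, -3.099]
ft_force: [-5.1, -0.3, -9.0]
opening: 10.5
grasp_force: 29.3
```

Emit:
servo_tool --pt "0 0 2.29 1 3.2 0 0" --pt "0 0 4.58 -0.26 6.39 0 0" --pt "0 0 4.58 -0.26 6.39 0 0" --pt "0 0 4.58 -0.26 6.39 0 0" --pt "0 0 4.58 -0.26 6.39 0 0"

```text
time_s: 31.95
tool_pos: [488.7, 183.5, 239.0]
eef_rot: [3.14, 0.002, 2.821]
ft_force: [-1.0, 0.1, -8.1]
opening: 11.1
grasp_force: 29.2
```

Emit:
servo_tool --pt "0 0 4.58 -0.26 6.39 0 0" --pt "0 0 4.58 -0.26 6.39 0 0" --pt "0 0 4.58 -0.26 6.39 0 0" --pt "0 0 4.58 -0.26 6.39 0 0" --pt "0 0 4.58 -0.26 6.39 0 0"

```text
time_s: 32.45
tool_pos: [505.0, 211.2, 239.1]
eef_rot: [3.139, 0.001, 2.421]
ft_force: [0.2, -0.1, -9.4]
opening: 10.6
grasp_force: 29.2
```

Emit:
servo_tool --pt "0 0 4.58 -0.26 6.39 0 0" --pt "0 0 4.58 -0.26 6.39 0 0" --pt "0 0 4.58 -0.26 6.39 0 0" --pt "0 0 4.58 -0.26 6.39 0 0" --pt "0 0 2.29 -0.06 3.2 0 0"

```text
time_s: 32.95
tool_pos: [527.8, 229.0, 239.0]
eef_rot: [3.138, 0.0, 2.062]
ft_force: [0.9, -0.4, -8.3]
opening: 10.8
grasp_force: 29.2
```

Emit:
servo_tool --pt "0 0 0 0 0 1.5 0" --pt "0 0 0 0 0 0 20" --pt "0 0 0 0 0 0 20" --pt "0 0 0 0 0 0 20" --pt "0 0 0 0 0 0 20"

```text
time_s: 33.45
tool_pos: [526.4, 228.8, 238.0]
eef_rot: [3.14, 0.0, 2.065]
ft_force: [0.4, -0.4, -0.7]
opening: 17.1
grasp_force: 0.0
```

```bash
python3 chk.py
```

```text
bar top 245.3 n 649 tool y 1.5
t 33.5 pos [526.3 228.7 237.8] rpy [3.14  0.    2.065] F [-0.2 -0.4  0.2] open 17.1 g 0.0 
 shift(tool) [ 0.   0.1 -0.2] wz deg None
```

Emit:
servo_tool --pt "0 0 1.15 0 1.6 0 20" --pt "0 0 1.15 0 1.6 0 20" --pt "0 0 1.15 0 1.6 0 20" --pt "0 0 1.15 0 1.6 0 20" --pt "0 0 0 0 0 0 20"

```text
time_s: 34.0
tool_pos: [531.8, 231.5, 237.2]
eef_rot: [-3.141, 0.0, 1.984]
ft_force: [-0.6, 0.7, 0.9]
opening: 16.9
grasp_force: 0.1
```

Emit:
servo_tool --pt "0 0 0.57 0 0.8 0 20" --pt "0 0 0.57 0 0.8 0 20" --pt "0 0 0.57 0 0.8 0 20" --pt "0 0 0.57 0 0.8 0 20" --pt "0 0 0 0 0 0 20"

```text
time_s: 34.5
tool_pos: [534.7, 232.7, 237.2]
eef_rot: [3.142, -0.0, 1.944]
ft_force: [-0.0, 0.1, -1.0]
opening: 17.0
grasp_force: 0.3
```

```bash
python3 chk.py
```

```text
bar top 245.1 n 695 tool y -0.4
t 34.55 pos [534.7 232.7 237.2] rpy [ 3.141 -0.     1.944] F [ 0.1 -0.5  0.8] open 16.9 g 0.2 
 shift(tool) [ 0. -0.  0.] wz deg None
```

Emit:
servo_tool --pt "0 0 0.57 0 0.8 0 20" --pt "0 0 0.57 0 0.8 0 20" --pt "0 0 0.57 0 0.8 0 20" --pt "0 0 0.57 0 0.8 0 20" --pt "0 0 0 0 0 0 20"

```text
time_s: 35.05
tool_pos: [537.7, 233.9, 237.2]
eef_rot: [3.141, -0.0, 1.904]
ft_force: [-0.9, -1.0, -1.3]
opening: 17.1
grasp_force: 0.3
```

```bash
python3 chk.py
```

```text
bar top 245.1 n 696 tool y -0.4
t 35.1 pos [537.7 233.9 237.2] rpy [ 3.141 -0.     1.905] F [-1.1 -0.6 -0. ] open 17.0 g 0.2 
 shift(tool) [ 0.  0. -0.] wz deg None
```

Emit:
servo_tool --pt "0 0 0.57 0 0.8 0 20" --pt "0 0 0.57 0 0.8 0 20" --pt "0 0 0.57 0 0.8 0 20" --pt "0 0 0.57 0 0.8 0 20" --pt "0 0 0 0 0 0 20"

```text
time_s: 35.6
tool_pos: [540.8, 234.9, 237.2]
eef_rot: [3.142, -0.0, 1.865]
ft_force: [-0.5, -0.3, -0.2]
opening: 17.0
grasp_force: 0.3
```

```bash
python3 chk.py
```

```text
bar top 245.1 n 697 tool y -0.5
t 35.65 pos [540.8 234.9 237.3] rpy [ 3.141 -0.     1.865] F [-0.4 -0.4 -0.2] open 16.8 g 0.3 
 shift(tool) [-0. -0.  0.] wz deg None
```

Emit:
servo_tool --pt "0 0 0.57 0 0.8 0 20" --pt "0 0 0.57 0 0.8 0 20" --pt "0 0 0.57 0 0.8 0 20" --pt "0 0 0.57 0 0.8 0 20" --pt "0 0 0 0 0 0 20"

```text
time_s: 36.15
tool_pos: [543.9, 235.7, 237.3]
eef_rot: [3.141, -0.0, 1.825]
ft_force: [-0.7, 0.5, -0.1]
opening: 17.0
grasp_force: 0.3
```

```bash
python3 chk.py
```

```text
bar top 245.0 n 697 tool y -0.5
t 36.2 pos [543.9 235.7 237.3] rpy [3.141 0.    1.825] F [-0.5 -0.3 -0.7] open 17.2 g 0.3 
 shift(tool) [0.1 0.  0. ] wz deg None
```

Emit:
servo_tool --pt "0 0 0.57 0 0.8 0 20" --pt "0 0 0.57 0 0.8 0 20" --pt "0 0 0.57 0 0.8 0 20" --pt "0 0 0.57 0 0.8 0 20" --pt "0 0 0 0 0 0 20"

```text
time_s: 36.7
tool_pos: [547.0, 236.5, 237.3]
eef_rot: [3.141, -0.0, 1.785]
ft_force: [-0.6, 0.7, -0.7]
opening: 17.0
grasp_force: 0.3
```

Emit:
servo_tool --pt "0 0 0.57 0 0.8 0 20" --pt "0 0 0.57 0 0.8 0 20" --pt "0 0 0.57 0 0.8 0 20" --pt "0 0 0.57 0 0.8 0 20" --pt "0 0 0 0 0 0 20"

```text
time_s: 37.2
tool_pos: [550.2, 237.1, 237.3]
eef_rot: [3.141, -0.0, 1.745]
ft_force: [-0.1, 0.7, 0.4]
opening: 17.1
grasp_force: 0.2
```

```bash
python3 chk.py
```

```text
bar top 244.9 n 689 tool y -0.6
t 37.25 pos [550.2 237.  237.3] rpy [3.141 0.    1.745] F [-0.4  0.3 -0.9] open 17.0 g 0.2 
 shift(tool) [0.1 0.  0. ] wz deg None
```

Emit:
servo_tool --pt "0 0 0.57 0 0.8 0 20" --pt "0 0 0.57 0 0.8 0 20" --pt "0 0 0.57 0 0.8 0 20" --pt "0 0 0.57 0 0.8 0 20" --pt "0 0 0 0 0 0 20"

```text
time_s: 37.75
tool_pos: [553.3, 237.5, 237.3]
eef_rot: [3.141, 0.0, 1.705]
ft_force: [-0.2, 0.1, -0.2]
opening: 17.0
grasp_force: 0.2
```

Emit:
servo_tool --pt "0 0 0.57 0 0.8 0 20" --pt "0 0 0.57 0 0.8 0 20" --pt "0 0 0.57 0 0.8 0 20" --pt "0 0 0.57 0 0.8 0 20" --pt "0 0 0 0 0 0 20"

```text
time_s: 38.25
tool_pos: [556.6, 237.9, 237.4]
eef_rot: [3.141, 0.0, 1.665]
ft_force: [0.7, -0.2, 0.4]
opening: 16.8
grasp_force: 0.0
```

```bash
python3 chk.py
```

```text
bar top 239.6 n 639 tool y 0.6
t 38.3 pos [556.5 237.9 237.3] rpy [3.141 0.    1.666] F [ 0.8 -0.2  0.2] open 16.9 g 0.0 
 shift(tool) [-0.1  0.1 -0. ] wz deg None
```

Emit:
servo_tool --pt "0 0 0 0 0 0 35" --pt "0 0 0 0 0 -8 35" --pt "0 0 0 0 0 -25 40" --pt "0 0 0 0 0 -30 40" --pt "0 0 0 0 0 -30 40"

```text
time_s: 38.8
tool_pos: [556.2, 238.0, 331.8]
eef_rot: [-3.142, -0.0, 1.666]
ft_force: [0.2, 0.3, -0.2]
opening: 34.4
grasp_force: 0.0
```

Emit:
servo_tool --pt "0 0 0 -25 0 -10 40" --pt "0 0 0 -40 -5 0 40" --pt "0 0 0 -40 -5 0 40" --pt "0 0 0 -40 -5 0 40" --pt "0 0 0 -20 0 0 40"

```text
time_s: 39.3
tool_pos: [557.1, 68.0, 340.9]
eef_rot: [3.141, 0.002, 1.662]
ft_force: [0.0, -0.9, 0.5]
opening: 33.9
grasp_force: 0.0
```

Emit:
servo_tool --pt "0 0 0 0 0 0 40" --pt "0 0 0 0 0 0 40" --pt "0 0 0 0 0 0 40" --pt "0 0 0 0 0 0 40" --pt "0 0 0 0 0 0 40"

```text
time_s: 39.8
tool_pos: [556.9, 73.5, 340.3]
eef_rot: [-3.142, -0.0, 1.668]
ft_force: [-0.1, 0.3, 1.2]
opening: 33.8
grasp_force: 0.0
```

```bash
python3 -c "
from h import *
a=env.grab_frame('top'); b=env.grab_frame('scene')
im=np.vstack([cv2.resize(a['color'][225:335,160:480],(800,275)),cv2.resize(b['color'][130:330,150:470],(520,325))[:, :] if 0 else cv2.resize(b['color'][130:330,150:470],(800,325))])
cv2.imwrite('pics/f.png',im); go(500,50,350)
P=cloud(a)
for n,c in (('Lnose',(565,235)),('Snose',(498,-156))):
    m=(abs(P[...,0]-c[0])<12)&(abs(P[...,1]-c[1])<12)&(P[...,2]>245)&(P[...,2]<275); print(n,m.sum(),np.median(P[m],0) if m.sum() else '')
"
```

```text
t 39.9 pos [557.   73.  340.2] rpy [-3.141 -0.     1.667] F [-0.1  0.   0.2] open 34.3 g 0.0 
 shift(tool) [-17.4 -58.9  -9.8] wz deg None
Lnose 42 [557.36828544 235.67863924 258.47482153]
Snose 57 [ 498.2734245  -153.17481311  258.40643314]
```

View pics/f.png

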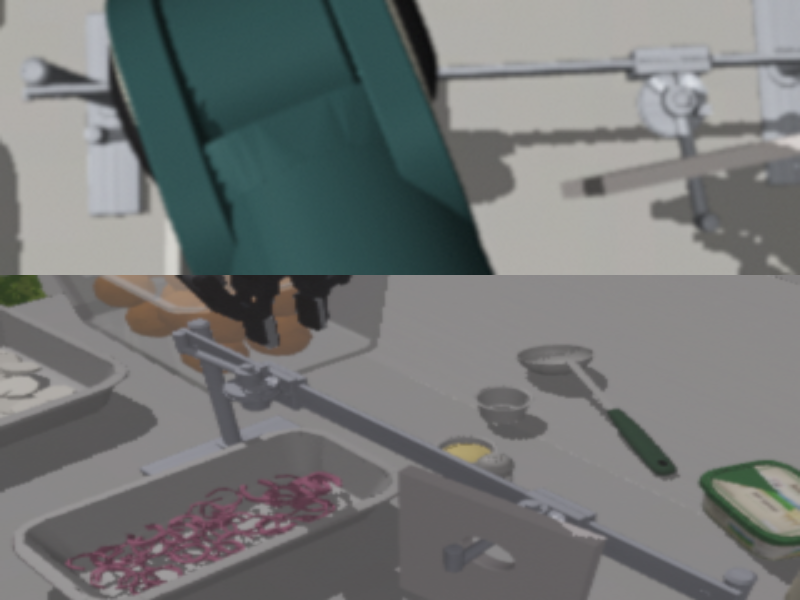

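Emit:
servo_tool --pt "0 0 0 -25 -10 -10 40" --pt "0 0 0 -35 -10 0 40" --pt "0 0 0 -25 -10 0 40" --pt "0 0 0 -10 0 0 40" --pt "0 0 0 0 0 0 40"

```text
time_s: 40.4
tool_pos: [536.5, -26.4, 350.2]
eef_rot: [3.141, 0.0, 1.663]
ft_force: [-0.6, 1.1, -0.4]
opening: 34.0
grasp_force: 0.0
```

Emit:
servo_tool --pt "0 0 0 0 0 0 40" --pt "0 0 0 0 0 0 40" --pt "0 0 0 0 0 0 40" --pt "0 0 0 0 0 0 40" --pt "0 0 0 0 0 0 40"

```text
time_s: 40.9
tool_pos: [536.3, -24.6, 350.2]
eef_rot: [-3.142, -0.0, 1.667]
ft_force: [-0.3, -0.3, -1.0]
opening: 34.2
grasp_force: 0.0
```

```bash
python3 -c "
from h import *
print(env.sign_off())"
```

```text
the job is handed in; nothing more can be done
None
```

The job is handed in at about 41 s: the empty hook swung out and dropped into its lock, the board hangs on it, and the emptied hook is folded along the rail and dropped into its lock (both noses measured at seated height), with no sign of contact with the pan.

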